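# Nest the rinsed planters on the saucer

## Task

Put the rinsed green planters away as one stack in the white saucer: stand the largest upright in the middle of it, then nest the other three into it one at a time, next smaller size each time. Press each planter you nest firmly down on the one below so that it sits fully home and level before you fetch the next, then let go of the finished stack. Leave the terracotta pot, the mister and the bamboo stakes where they are.

Things in the scene. Friction and masses are not known exactly. Their poses are not given: they have to be found in the camera images.
- planter_largest: open round plastic planter, the largest of four, very dark green, 76 mm high. Rim collar: top 22 mm, 68 mm across, straight outside, 7 mm thick (mouth 54 mm). Body below: 58 mm across, tapering to 48 mm. In the saucer its underside is 6 mm above the saucer's. Origin: centre of underside, z up.
- planter_large: open round plastic planter, the second largest, clear mid green, 70 mm high. Rim collar: top 22 mm, 60 mm across, straight outside, 7 mm thick (mouth 46 mm). Body below: 50 mm across, tapering to 41 mm. Nested, its collar stands on the largest's rim (2 mm sideways play), its underside 28 mm above that one's; a push of 5 to 15 N settles it. Origin: centre of underside, z up.
- planter_small: open round plastic planter, the second smallest, yellowish leaf green, 64 mm high. Rim collar: top 22 mm, 52 mm across, straight outside, 7 mm thick (mouth 38 mm). Body below: 42 mm across, tapering to 34 mm. Nested, its collar stands on the second largest's rim (2 mm play), its underside 28 mm above that one's; push 5 to 15 N. Origin: centre of underside, z up.
- planter_smallest: open round plastic planter, the smallest, very pale green, 58 mm high. Rim collar: top 22 mm, 44 mm across, straight outside, 7 mm thick (mouth 30 mm). Body below: 34 mm across, tapering to 28 mm. Nested, its collar stands on the second smallest's rim (2 mm play), its underside 28 mm above that one's; push 5 to 15 N. Origin: centre of underside, z up.
- saucer: round white ceramic saucer, loose, 124 mm across the rim and 16 mm high; its flat inner floor, about 90 mm across, is 6 mm above its underside. The stack goes here. Origin: centre of the underside, z up.
- clay_pot: orange-brown terracotta pot of like shape, 58 mm across the rim, 66 mm high; not part of the set, to be left alone. Origin: centre of the underside.
- mister: stainless steel plant mister, 72 mm across, 181 mm tall with a black spray head; to be left alone. Origin: centre of the underside.
- stakes: tied bundle of six bamboo stakes, about 310 mm long, 37 mm wide, 35 mm high, lying along its own x axis; to be left alone. Origin: centre of the underside.
Things that resemble listed ones, but are neither listed nor needed, are in the scene too. What is shaped like the planter_large but purple is not meant.

How it is judged:
By the outcome, as a careful person would: the job done as asked, in the order asked, and still so for the second after the job is handed in, with the robot touching nothing.
It also fails if it takes over 136 s, if anything falls off the work surface, if the arm or the gripper's body presses on something with over 40 N, if the wrist force passes 120 N, or if a joint passes its speed limit or range.

## Robot

A 6-joint arm with a two-finger parallel gripper is mounted at the origin on the work surface. World frame = base frame: x ahead of the robot, y to its left, z up, the work surface at z = 0. Lengths are in m, angles in degrees, forces in N, time in s.
With the tool pointing down it reaches from about 0.325 to 0.85 m from the base axis. Payload 15.5 kg.
Tool frame: the origin (TCP) lies midway between the tips of the shut fingers; the grasp point (between the pads) lies 19 mm behind it; y points along the fingers, x is the direction in which the jaws open and shut, and the axes are right-handed (so a half turn about y gives the same grasp; the last joint's range is limited). The gripper opens to 91 mm and grips with 3 to 60 N. Pads are 32 mm wide; open, the fingers measure 118 mm over their backs; the gripper's body (76 mm by 178 mm) begins 60 mm behind the grasp point.
Start: joints at [-69.929, 28.281, 77.091, -0, 74.628, -5.472], TCP at [0.269, -0.564, 0.214] pointing down, gripper open.
Joint ranges: [-166.48, 166.48], [-47.26, 123.95], [12.59, 153.08], [-70.14, 250.14], [6.76, 159.57], [-176.63, 176.63]. Speed limits (degrees/s): [108.29, 108.29, 147.25, 172.46, 172.46, 172.46].

## Interface

Orientations are given as a 3x3 rotation matrix whose columns are the frame's x, y, z axes.
In Python, from bench import ctrl gives the robot as it stands. The module is installed in compiled form; this text tells all that it offers. Calls block until the motion is done:
- ctrl.goto(position, orientation): joint-space move of the TCP to a pose.
- ctrl.move_l(position, vel=0.15, ori=None, contact_N=None): straight line of the TCP; ori=None keeps the orientation; vel is the mean speed in m/s. With contact_N (N) it stops when the force on the tool has changed by that much, and returns True; else False.
- ctrl.movej(angles): joint-space move.
- ctrl.command_gripper(opening): opening from 0.0 (shut) to 1.0 (fully open); the grip force is fixed at half the most; returns when the fingers have stopped.
- ctrl.sleep(seconds).
- ctrl.ik(position, orientation): joint angles nearest the present ones, or None.
- ctrl.read_camera(name): name is "side" or "top" or "wrist"; returns the picture (480x640x3 uint8, blue, green, red); there is no depth.
- ctrl.camera_params(name): a dict with "fx", "fy", "cx", "cy" (pixels), "D" ([k1, k2, p1, p2, k3] as OpenCV has them; the pictures are not rectified), "pose" (4x4, takes a point from camera to world coordinates); the wrist camera has in their place "T_tool_cam" (4x4, takes a point from camera to tool coordinates, whose origin is the TCP and whose axes are the tool frame's). Camera axes: x right, y up, looking along -z (the intrinsics and any distortion apply to the point x, -y, -z); pixel columns grow to the right and rows downward; lengths in m; the calibration is good to about 2 mm. A picture is of the moment at which its call begins: read the wrist's pose just before it. camera_params takes no time and is no camera call.
A pose or a line that the arm cannot do raises ctrl.MotionError and nothing moves.
- ctrl.sign_off(): hands the job in, once; it reports no verdict.
Readings, each from a call of its own:
- ctrl.current_t(): time.
- ctrl.current_q(): joint angles.
- ctrl.current_dq(): joint speeds.
- ctrl.current_effort(): joint torques, N m.
- ctrl.current_tool_pos(): TCP position.
- ctrl.current_eef_rot(): TCP orientation.
- ctrl.current_contact_force(): force on the tool from outside, world axes, zero at the start.
- ctrl.current_wrist_torque(): the same for the moment, N m.
- ctrl.current_grip_width(): opening from 0.0 (shut) to 1.0 (fully open).
Only numpy, scipy, OpenCV 4.12 (cv2) and the standard library are available. Lean on these libraries where they do the work, as an engineer would, in place of code of your own. Each camera call takes 0.05 s, during which the arm holds its last target.

## Working session

There is one attempt and no reset: what is moved stays moved. The work goes in short steps, each a Python script; the robot and the scene stay as the last script left them, time stands still between calls to the robot, and variables do not carry over. Pictures are saved under pics/ and viewed, and the job is handed in when it is done.

```bash
mkdir -p pics; ls
python3 - <<'E'
from bench import ctrl
import cv2,numpy as np
np.set_printoptions(precision=4,suppress=True)
for n in ["side","top","wrist"]:
    cv2.imwrite(f"pics/{n}0.png",ctrl.read_camera(n)); print(n,ctrl.camera_params(n))
print(ctrl.current_t(),ctrl.current_eef_rot(),ctrl.current_grip_width())
E
```

```text
pics
side {'fx': 536.2036725067766, 'fy': 536.2036725067766, 'cx': 329.1615039360714, 'cy': 245.75707579768581, 'D': array([0.0396, 0.    , 0.    , 0.    , 0.    ]), 'pose': array([[-0.7711,  0.4267, -0.4725,  0.0714],
       [-0.6366, -0.5301,  0.5602,  0.6252],
       [-0.0114,  0.7328,  0.6804,  0.799 ],
       [ 0.    ,  0.    ,  0.    ,  1.    ]])}
top {'fx': 571.9851540351972, 'fy': 571.9851540351972, 'cx': 320.311547562541, 'cy': 244.38993361801528, 'D': array([-0.1856,  0.    ,  0.    ,  0.    ,  0.    ]), 'pose': array([[-0.0209,  0.9971, -0.0727,  0.5211],
       [-0.9995, -0.0192,  0.0237,  0.0145],
       [ 0.0222,  0.0731,  0.9971,  1.1813],
       [ 0.    ,  0.    ,  0.    ,  1.    ]])}
wrist {'fx': 390.38973348869433, 'fy': 390.38973348869433, 'cx': 319.99326981673016, 'cy': 238.14832205129193, 'D': array([0.0241, 0.    , 0.    , 0.    , 0.    ]), 'T_tool_cam': array([[ 1.    ,  0.0007,  0.0016, -0.    ],
       [ 0.0013,  0.2829, -0.9591, -0.1718],
       [-0.0011,  0.9591,  0.2829,  0.0808],
       [ 0.    ,  0.    ,  0.    ,  1.    ]])}
0.15 [[ 0.4312 -0.0003  0.9023]
 [-0.9023  0.0008  0.4312]
 [-0.0009 -1.      0.0001]] 1.0019016091951638
```

View pics/top0.png

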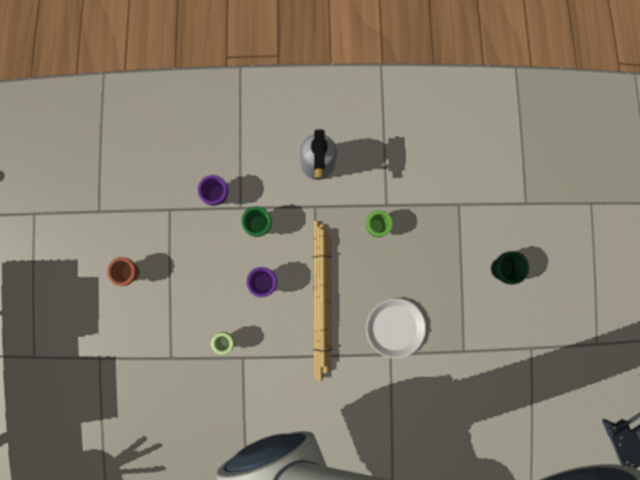

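View pics/side0.png

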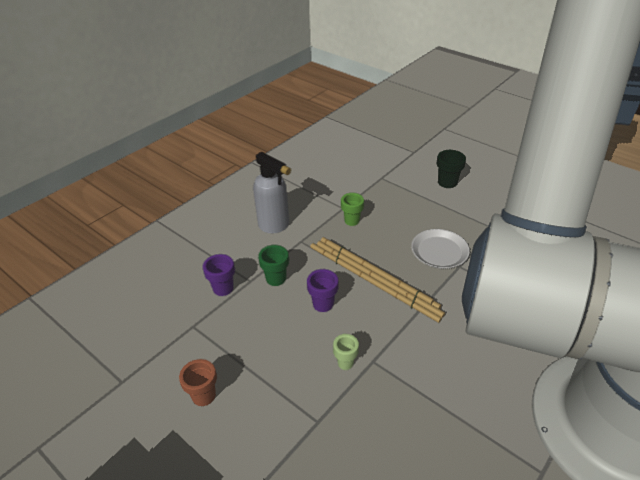

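View pics/wrist0.png

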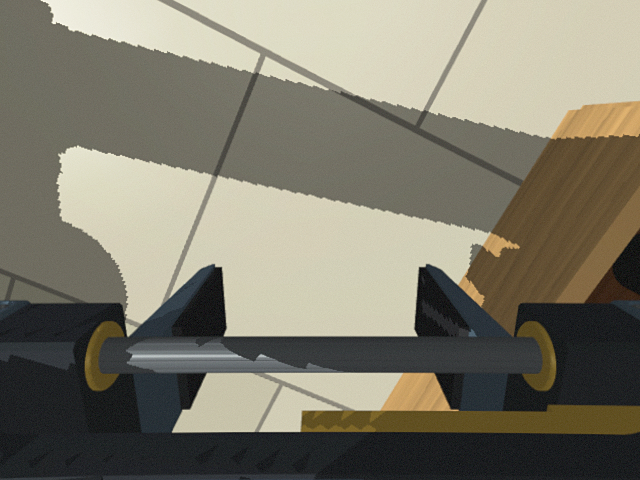

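```bash
cat > h.py <<'E'
from bench import ctrl
import cv2,numpy as np
from scipy.optimize import minimize
np.set_printoptions(precision=4,suppress=True)
def project(n,P,prm=None):
    p=prm or ctrl.camera_params(n); T=np.linalg.inv(p['pose'])
    F=np.diag([1,-1,-1.])
    R=F@T[:3,:3]; t=F@T[:3,3]
    K=np.array([[p['fx'],0,p['cx']],[0,p['fy'],p['cy']],[0,0,1]])
    return cv2.projectPoints(np.asarray(P,float).reshape(-1,1,3),cv2.Rodrigues(R)[0],t,K,np.array(p['D']))[0][:,0]
def wristprm():
    p=dict(ctrl.camera_params('wrist')); T=np.eye(4);T[:3,:3]=ctrl.current_eef_rot();T[:3,3]=ctrl.current_tool_pos()
    p['pose']=T@p['T_tool_cam']; return p
a=np.linspace(0,2*np.pi,60,endpoint=False)
circ=lambda r,z:np.c_[r*np.cos(a),r*np.sin(a),0*a+z]
def pot(h,rc,rb,r0): return [[(rc,h),(rc,h-.022)],[(rb,h-.022),(r0,0)]]
M={'largest':pot(.076,.034,.029,.024),'large':pot(.070,.030,.025,.0205),'small':pot(.064,.026,.021,.017),
'smallest':pot(.058,.022,.017,.014),'saucer':[[(.062,.016),(.045,0.0)]]}
S=8
def sil(n,name,xy,z0,box,prm=None):
    x0,y0,w,hh=box; im=np.zeros((hh*S//2,w*S//2),np.uint8)
    for part in M[name]:
        P=np.vstack([circ(r,z+z0) for r,z in part])+[xy[0],xy[1],0]
        q=(project(n,P,prm)-[x0,y0]+.5)*S/2
        cv2.fillConvexPoly(im,cv2.convexHull(q.astype(np.float32)).round().astype(np.int32),255)
    return cv2.resize(im,(w,hh),interpolation=cv2.INTER_AREA)/255.
def mask(img,name):
    g=cv2.cvtColor(img,cv2.COLOR_BGR2HSV).astype(int);H,s,v=g[...,0],g[...,1],g[...,2]
    if name=='saucer': m=(s<25)&(v>185)
    elif name=='largest': m=((H>45)&(H<90)&(s>90)&(v<110))|(v<25)
    elif name=='large': m=(H>55)&(H<85)&(s>120)
    elif name=='small': m=(H>35)&(H<55)&(s>140)
    else: m=(H>30)&(H<50)&(s>60)
    return m.astype(np.uint8)
def fit(n,img,name,guess,z0=0,prm=None):
    c=project(n,[[guess[0],guess[1],.03]],prm)[0].astype(int)
    r=60; x0,y0=max(c[0]-r,0),max(c[1]-r,0); box=(x0,y0,min(2*r,640-x0),min(2*r,480-y0))
    m=mask(img[y0:y0+box[3],x0:x0+box[2]],name)
    k,l,st,_=cv2.connectedComponentsWithStats(m)
    m=(l==1+np.argmax(st[1:,4])).astype(np.uint8)
    cn=cv2.findContours(m,0,2)[0]; cv2.drawContours(m,cn,-1,1,-1)
    f=lambda p:np.abs(sil(n,name,p,z0,box,prm)-m).sum()
    g0=np.array(guess,float)
    best=minimize(f,g0,method='Nelder-Mead',options=dict(initial_simplex=[g0,g0+[.02,0],g0+[0,.02]],xatol=1e-4,fatol=.1))
    best=minimize(f,best.x,method='Nelder-Mead',options=dict(initial_simplex=[best.x,best.x+[.005,0],best.x+[0,.005]],xatol=1e-4,fatol=.1))
    return best.x,best.fun/m.sum(),m.sum()
def unproj(n,uv,z):
    p=ctrl.camera_params(n);K=np.array([[p['fx'],0,p['cx']],[0,p['fy'],p['cy']],[0,0,1]])
    d=cv2.undistortPoints(np.array([[uv]],float),K,np.array(p['D']))[0,0]
    v=p['pose'][:3,:3]@[d[0],-d[1],-1]; o=p['pose'][:3,3]
    return (o+v*(z-o[2])/v[2])[:2]
E
python3 - <<'E'
from h import *
t=cv2.imread('pics/top0.png');s=cv2.imread('pics/side0.png')
for n,uv,z in [('largest',(512,268),.06),('large',(256,222),.06),('small',(379,223),.05),('smallest',(222,343),.05),('saucer',(396,328),.01)]:
    g=unproj('top',uv,z)
    print(n,g,*fit('top',t,n,g),*fit('side',s,n,g))
for n,uv in [('p1',(213,190)),('p2',(262,282)),('clay',(122,271)),('mister',(318,160)),('st1',(320,224)),('st2',(321,378))]: print(n,unproj('top',uv,.05 if n[0]!='s' else .03))
q=lambda im,u,v,r:cv2.resize(im[v-r:v+r,u-r:u+r],(390,290))
rows=[np.hstack([q(t,250,222,60),q(s,270,270,60)]),np.hstack([q(t,512,268,30),q(s,450,170,30)])]
cv2.imwrite('pics/crop.png',np.vstack(rows))
E
```

```text
largest [ 0.5476 -0.3983] [ 0.5494 -0.3952] 0.25487384918124956 837 [ 0.8188 -0.7233] 1.0 1
large [0.6495 0.1138] [0.6509 0.1132] 0.2127863938086935 641 [0.6523 0.1112] 0.33947076859653186 761
small [ 0.6442 -0.1306] [ 0.6426 -0.129 ] 0.2618029029793736 462 [ 0.6555 -0.1454] 5.48329248366013 96
smallest [0.4122 0.1857] [0.4127 0.1859] 0.10556465624224375 395 [0.4102 0.1848] 0.0835372325568404 702
saucer [ 0.4314 -0.1651] [ 0.4292 -0.1772] 0.5245911556111806 1880 [ 0.6602 -0.4001] 1.0 708
p1 [0.7171 0.2006]
p2 [0.5313 0.1044]
clay [0.5576 0.3872]
mister [ 0.774  -0.0113]
st1 [ 0.6464 -0.0131]
st2 [ 0.3364 -0.0086]
```

View pics/crop.png

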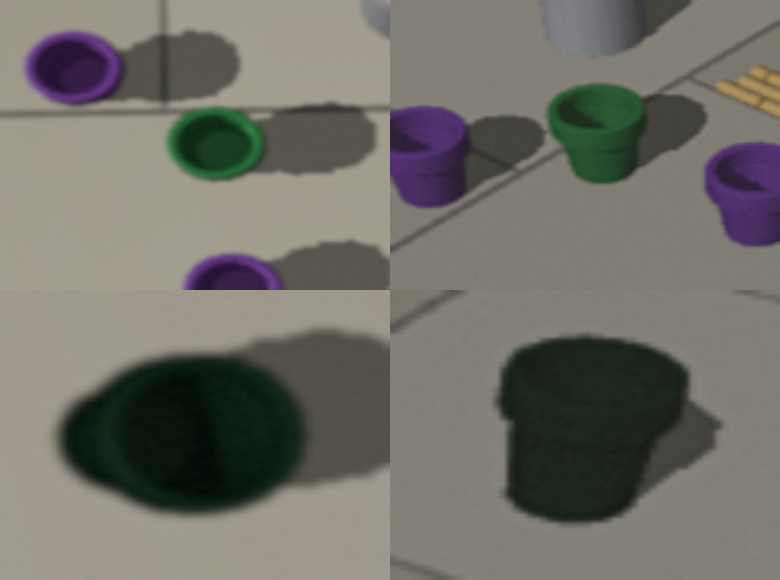

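The crop shows the only mid-green pot of the planter_large shape at top (256,222). The same-shaped pots at (213,190) and (262,282) are purple, so they are decoys. The very dark green pot at (512,268) stands upright. My colour masks need tuning.

Run:
```python
from h import *
for n,pts in [('top',[(396,328),(372,328),(420,328),(396,302),(396,353),(360,300),(512,268),(512,255),(495,268),(535,262),(256,222),(256,210),(379,223),(379,212),(390,223),(405,220)]),
 ('side',[(440,248),(440,234),(440,263),(417,248),(466,250),(440,275),(451,165),(451,178),(463,180),(352,200),(352,215),(345,222),(366,212),(274,250),(274,275),(290,255)])]:
    im=cv2.imread(f'pics/{n}0.png');hv=cv2.cvtColor(im,cv2.COLOR_BGR2HSV)
    for u,v in pts: print(n,(u,v),im[v,u],hv[v,u])
```

```text
top (396, 328) [186 194 197] [ 22  14 197]
top (372, 328) [125 129 132] [ 17  14 132]
top (420, 328) [220 227 228] [ 26   9 228]
top (396, 302) [163 170 172] [ 23  13 172]
top (396, 353) [140 147 149] [ 23  15 149]
top (360, 300) [135 150 155] [ 23  33 155]
top (512, 268) [ 7 14  3] [ 71 200  14]
top (512, 255) [13 22  7] [ 72 174  22]
top (495, 268) [16 28  7] [ 73 191  28]
top (535, 262) [73 81 82] [27 28 82]
top (256, 222) [35 62 27] [ 67 144  62]
top (256, 210) [26 52 18] [ 67 167  52]
top (379, 223) [38 88 58] [ 48 145  88]
top (379, 212) [ 64 155 100] [ 48 150 155]
top (390, 223) [ 67 159 104] [ 48 148 159]
top (405, 220) [70 79 82] [23 37 82]
side (440, 248) [149 152 154] [ 18   8 154]
side (440, 234) [199 203 203] [ 30   5 203]
side (440, 263) [151 153 155] [ 15   7 155]
side (417, 248) [122 125 127] [ 18  10 127]
side (466, 250) [150 152 152] [ 30   3 152]
side (440, 275) [110 120 122] [ 25  25 122]
side (451, 165) [30 37 27] [69 69 37]
side (451, 178) [29 39 28] [63 72 39]
side (463, 180) [120 129 131] [ 25  21 131]
side (352, 200) [ 58 125  83] [ 49 137 125]
side (352, 215) [ 51 110  73] [ 49 137 110]
side (345, 222) [ 68 115  88] [ 47 104 115]
side (366, 212) [59 64 65] [25 24 65]
side (274, 250) [46 82 38] [ 65 137  82]
side (274, 275) [45 78 37] [ 66 134  78]
side (290, 255) [61 65 67] [20 23 67]
```

```bash
python3 - <<'E'
s=open('h.py').read()
i=s.index("    if name=='saucer'"); j=s.index("    return m.astype(np.uint8)\ndef fit")
s=s[:i]+"""    if name=='saucer': m=(s<18)&(v>95)
    elif name=='largest': m=(H>40)&(H<95)&(s>40)&(v<75)
    elif name=='large': m=(H>55)&(H<85)&(s>80)
    elif name=='small': m=(H>40)&(H<55)&(s>80)
    else: m=(H>30)&(H<50)&(s>60)
"""+s[j:]
open('h.py','w').write(s)
E
python3 - <<'E'
from h import *
t=cv2.imread('pics/top0.png');s=cv2.imread('pics/side0.png')
for n,uv,z in [('largest',(512,268),.06),('large',(256,222),.06),('small',(379,223),.05),('smallest',(222,343),.05),('saucer',(396,328),.01)]:
    g=unproj('top',uv,z)
    print(n,g,*fit('top',t,n,g),*fit('side',s,n,g))
E
```

```text
largest [ 0.5476 -0.3983] [ 0.5487 -0.3968] 0.15347065280557887 911 [ 0.5477 -0.3987] 0.15934161275129521 791
large [0.6495 0.1138] [0.6509 0.1131] 0.1425700382943192 681 [0.6499 0.1123] 0.11956274295041126 913Traceback (most recent call last):
  File "<stdin>", line 5, in <module>
  File "h.py", line 45, in fit
    best=minimize(f,best.x,method='Nelder-Mead',options=dict(initial_simplex=[best.x,best.x+[.005,0],best.x+[0,.005]],xatol=1e-4,fatol=.1))
    res = _minimize_neldermead(fun, x0, args, callback, bounds=bounds,
                               **options)
    fxr = func(xr)
    fx = function(np.copy(x), *(wrapper_args + args))
  File "h.py", line 42, in <lambda>
    f=lambda p:np.abs(sil(n,name,p,z0,box,prm)-m).sum()
                      ~~~^^^^^^^^^^^^^^^^^^^^^
  File "h.py", line 24, in sil
    q=(project(n,P,prm)-[x0,y0]+.5)*S/2
       ~~~~~~~^^^^^^^^^
  File "h.py", line 6, in project
    p=prm or ctrl.camera_params(n); T=np.linalg.inv(p['pose'])
             ~~~~~~~~~~~~~~~~~~^^^
ValueError: time passes only in moves, steps and waits
```

```bash
sed -i 's/^def project/import functools\n@functools.lru_cache\ndef cp(n): return ctrl.camera_params(n)\ndef project/; s/prm or ctrl.camera_params(n)/prm or cp(n)/; s/    p=ctrl.camera_params(n);K/    p=cp(n);K/' h.py
python3 - <<'E'
from h import *
t=cv2.imread('pics/top0.png');s=cv2.imread('pics/side0.png')
for n,uv,z in [('largest',(512,268),.06),('large',(256,222),.06),('small',(379,223),.05),('smallest',(222,343),.05),('saucer',(396,328),.01)]:
    g=unproj('top',uv,z)
    print(n,g,*fit('top',t,n,g),*fit('side',s,n,g))
    im=t
print(ctrl.current_t())
E
```

```text
largest [ 0.5476 -0.3983] [ 0.5487 -0.3968] 0.15347065280557887 911 [ 0.5477 -0.3987] 0.15934161275129521 791
large [0.6495 0.1138] [0.6509 0.1131] 0.1425700382943192 681 [0.6499 0.1123] 0.11956274295041126 913
small [ 0.6442 -0.1306] [ 0.6434 -0.1296] 0.05962197491609257 555 [ 0.6403 -0.1301] 0.07551687341603308 588
smallest [0.4122 0.1857] [0.4127 0.1859] 0.10556465624224375 395 [0.4102 0.1848] 0.0835372325568404 702
saucer [ 0.4314 -0.1651] [ 0.4322 -0.1644] 0.06223824832739595 2708 [ 0.4288 -0.1633] 0.023157151567664708 1833
0.15
```

```bash
cat >> h.py <<'E'
def R(deg):
    c,s=np.cos(np.radians(deg)),np.sin(np.radians(deg))
    return np.array([[c,0,-s],[s,0,c],[0,-1,0.]])
HT={'largest':.076,'large':.070,'small':.064,'smallest':.058}
DI={'largest':.068,'large':.060,'small':.052,'smallest':.044}
SC=np.array([.4305,-.1639])
ZS=.26
def st(msg): print(msg,'t=%.2f'%ctrl.current_t(),'tcp',np.array(ctrl.current_tool_pos()),'w=%.1fmm'%(ctrl.current_grip_width()*91),'F',np.array(ctrl.current_contact_force()))
def pick(name,xy,ang,dz):
    """centre by a squeeze at ang+90 (or -90), then grasp at ang; lift"""
    pre,g=ang
    z=HT[name]-dz; op=min(1,(DI[name]+.018)/.091)
    ctrl.goto([*xy,z+.08],R(pre)); ctrl.command_gripper(op)
    ctrl.move_l([*xy,z],vel=.12); ctrl.command_gripper(0.); st('squeeze')
    ctrl.command_gripper(op)
    ctrl.move_l([*xy,z+.03],vel=.15); ctrl.goto([*xy,z+.03],R(g)); ctrl.move_l([*xy,z],vel=.12)
    ctrl.command_gripper(0.); st('grip')
    ctrl.move_l([*xy,ZS],vel=.25); st('lifted')
E
python3 - <<'E'
from h import *
P={'largest':(.5482,-.3977),'large':(.6504,.1127),'small':(.6418,-.1298),'smallest':(.4115,.1854),'saucer':SC}
print(ctrl.current_q())
for n,xy in P.items():
    for d in range(-180,180,30):
        q=ctrl.ik([*xy,.05 if n!='saucer' else .1],R(d)); q2=ctrl.ik([*xy,ZS],R(d))
        print(n,d,None if q is None else np.array(q).round(0),q2 is not None)
E
```

```text
[-69.9301  28.3065  77.1177  -0.0002  74.6277  -5.4715]
largest -180 [-41.  42.  78.  -0.  60. 139.] True
largest -150 [-41.  42.  78.  -0.  60. 109.] True
largest -120 [-41.  42.  78.  -0.  60.  79.] True
largest -90 [-41.  42.  78.  -0.  60.  49.] True
largest -60 [-41.  42.  78.   0.  60.  19.] True
largest -30 [-41.  42.  78.  -0.  60. -11.] True
largest 0 [-41.  42.  78.  -0.  60. -41.] True
largest 30 [-41.  42.  78.  -0.  60. -71.] True
largest 60 [ -41.   42.   78.    0.   60. -101.] True
largest 90 [ -41.   42.   78.   -0.   60. -131.] True
largest 120 [ -41.   42.   78.   -0.   60. -161.] True
largest 150 [-41.  42.  78.  -0.  60. 169.] True
large -180 [   5.   41.   81.   -0.   58. -175.] True
large -150 [  5.  41.  81.  -0.  58. 155.] True
large -120 [  5.  41.  81.  -0.  58. 125.] True
large -90 [ 5. 41. 81. -0. 58. 95.] True
large -60 [ 5. 41. 81.  0. 58. 65.] True
large -30 [ 5. 41. 81. -0. 58. 35.] True
large 0 [ 5. 41. 81. -0. 58.  5.] True
large 30 [  5.  41.  81.  -0.  58. -25.] True
large 60 [  5.  41.  81.   0.  58. -55.] True
large 90 [  5.  41.  81.  -0.  58. -
[... 1171 characters left out ...]
0. 111.  -0.  39. -73.] True
smallest 120 [  17.   30.  111.   -0.   39. -103.] True
smallest 150 [  17.   30.  111.   -0.   39. -133.] True
saucer -180 [-28.  25. 107.  -0.  48. 152.] True
saucer -150 [-28.  25. 107.  -0.  48. 122.] True
saucer -120 [-28.  25. 107.  -0.  48.  92.] True
saucer -90 [-28.  25. 107.  -0.  48.  62.] True
saucer -60 [-28.  25. 107.  -0.  48.  32.] True
saucer -30 [-28.  25. 107.  -0.  48.   2.] True
saucer 0 [-28.  25. 107.  -0.  48. -28.] True
saucer 30 [-28.  25. 107.  -0.  48. -58.] True
saucer 60 [-28.  25. 107.  -0.  48. -88.] True
saucer 90 [ -28.   25.  107.   -0.   48. -118.] True
saucer 120 [ -28.   25.  107.   -0.   48. -148.] True
saucer 150 None False
```

```bash
python3 - <<'E'
from h import *
pick('largest',(.5482,-.3977),(-80,10),.024)
cv2.imwrite('pics/top1.png',ctrl.read_camera('top'));cv2.imwrite('pics/side1.png',ctrl.read_camera('side'))
E
python3 -c "
import cv2,numpy as np
a=cv2.imread('pics/top1.png');b=cv2.imread('pics/side1.png')
cv2.imwrite('pics/c1.png',np.hstack([cv2.resize(a,(400,300)),cv2.resize(b,(400,300))]))"
```

```text
squeeze t=2.97 tcp [ 0.5485 -0.3979  0.0526] w=68.0mm F [-0.2584  0.6189  6.2393]
grip t=6.09 tcp [ 0.5485 -0.398   0.0526] w=66.7mm F [-0.4152  0.0824  6.3147]
lifted t=7.08 tcp [ 0.5476 -0.3972  0.2584] w=66.8mm F [ 0.1561  0.0315 -0.5942]
```

View pics/c1.png

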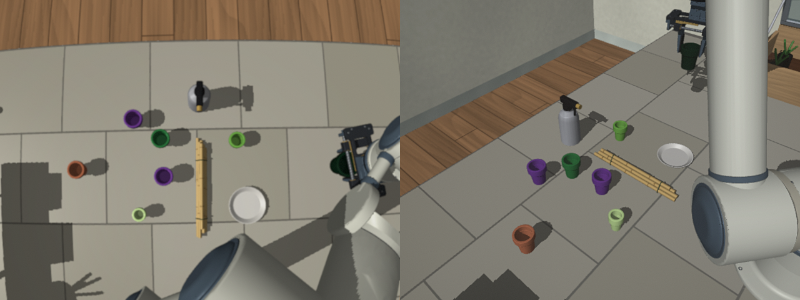

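Both the squeeze and the grip closed on about 67–68 mm. In the views the largest is held at side view (690,55) and everything else is undisturbed. Placing it now.

```bash
cat >> h.py <<'E'
def place(name,under,ang,dz,xy=SC,push=10.,lim=.006):
    z=under+HT[name]-dz
    ctrl.move_l([*xy,ZS],vel=.25,ori=R(ang))
    ctrl.move_l([*xy,z+.034],vel=.2); 
    ctrl.sleep(.2); st('above')
    c=ctrl.move_l([*xy,z+.004],vel=.05,contact_N=6)
    if c: st('EARLY CONTACT'); return False
    c=ctrl.move_l([*xy,z-lim],vel=.02,contact_N=push); st('contact %s, z err %.1fmm'%(c,1e3*(ctrl.current_tool_pos()[2]-z)))
    return c
def release(name,lift=.05):
    p=np.array(ctrl.current_tool_pos()); ctrl.command_gripper(min(1,(DI[name]+.016)/.091)); st('open')
    ctrl.move_l([p[0],p[1],p[2]+lift],vel=.15)
E
python3 - <<'E'
from h import *
c=place('largest',.006,10,.024,push=5)
if c is not False: release('largest',.2)
E
```

```text
above t=9.57 tcp [ 0.431  -0.1642  0.0928] w=66.4mm F [-0.8275  0.4889 -0.8541]
contact True, z err 0.1mm t=10.64 tcp [ 0.4303 -0.1639  0.0581] w=66.7mm F [-1.4843 -0.4901  1.8042]
open t=11.12 tcp [ 0.4304 -0.1639  0.058 ] w=83.9mm F [ 0.9819  0.3789 -0.3819]
```

Run:
```python
from h import *
pick('large',(.6504,.1127),(28,-62),.018)
t=ctrl.read_camera('top');s=ctrl.read_camera('side')
cv2.imwrite('pics/top2.png',t);cv2.imwrite('pics/side2.png',s)
for im,n in ((t,'top'),(s,'side')):
    try: print(n,'largest',*fit(n,im,'largest',SC,.006))
    except Exception as e: print(n,e)
cv2.imwrite('pics/c2.png',np.hstack([cv2.resize(t,(400,300)),cv2.resize(s,(400,300))]))
```

```text
squeeze t=15.58 tcp [0.6507 0.1127 0.0525] w=58.2mm F [-0.8732 -0.5376  6.9811]
grip t=18.73 tcp [0.6508 0.1128 0.0526] w=59.7mm F [0.9816 1.3349 5.1457]
lifted t=19.71 tcp [0.6496 0.1126 0.2585] w=60.1mm F [-0.068   0.2873 -1.2262]
top largest [ 0.433  -0.1645] 0.20249971333562664 855
side largest [ 0.4309 -0.1662] 0.1463635360335504 1066
```

View pics/c2.png

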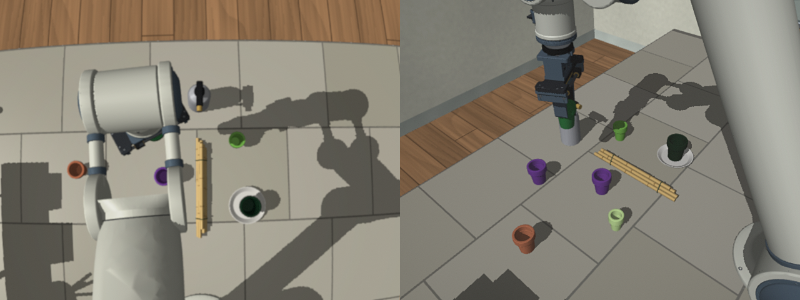

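```bash
sed -i 's/z+.034\],vel=.2/z+.058],vel=.2/; s/vel=.05,contact_N=6/vel=.06,contact_N=5/' h.py
python3 - <<'E'
from h import *
c=place('large',.034,-62,.018,push=10)
for n in ('top','side'): cv2.imwrite(f'pics/{n}3.png',ctrl.read_camera(n))
w=ctrl.read_camera('wrist')
s=cv2.imread('pics/side3.png')[180:330,360:560]
cv2.imwrite('pics/c3.png',np.hstack([cv2.resize(s,(400,300)),cv2.resize(w,(400,300))]))
E
```

```text
above t=22.31 tcp [ 0.4311 -0.1641  0.145 ] w=59.9mm F [ 0.8981  0.6081 -0.6398]
contact True, z err 0.0mm t=23.69 tcp [ 0.4313 -0.1644  0.086 ] w=59.8mm F [-0.2781 -0.251   5.6688]
```

View pics/c3.png

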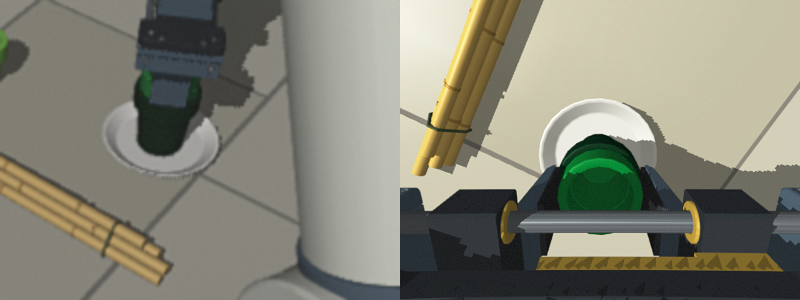

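```bash
cat >> h.py <<'E'
def press(target=12.):
    p=np.array(ctrl.current_tool_pos()); f=ctrl.current_contact_force()[2]
    c=ctrl.move_l([p[0],p[1],p[2]-.006],vel=.01,contact_N=max(3,target-f)); st('press %s'%c)
    ctrl.sleep(.3); st('held'); return c
E
python3 - <<'E'
from h import *
press(12)
E
```

```text
press True t=24.07 tcp [ 0.4315 -0.1646  0.086 ] w=59.4mm F [-0.5738 -0.57    8.3363]
held t=24.37 tcp [ 0.4314 -0.1645  0.086 ] w=59.8mm F [0.5126 0.5587 8.278 ]
```

Run:
```python
from h import *
release('large',.13)
pick('small',(.6418,-.1298),(28,-62),.018)
t=ctrl.read_camera('top');s=ctrl.read_camera('side')
cv2.imwrite('pics/top4.png',t);cv2.imwrite('pics/side4.png',s)
for im,n in ((t,'top'),(s,'side')):
    print(n,'large',*fit(n,im,'large',SC,.034),project(n,[[*SC,.09]]))
c=project('side',[[*SC,.06]])[0].astype(int);d=project('top',[[*SC,.06]])[0].astype(int)
q=lambda im,c:cv2.resize(im[c[1]-45:c[1]+45,c[0]-60:c[0]+60],(400,300))
cv2.imwrite('pics/c4.png',np.vstack([np.hstack([q(t,d),q(s,c)]),np.hstack([cv2.resize(t,(400,300)),cv2.resize(s,(400,300))])]))
```

```text
open t=24.82 tcp [ 0.431  -0.1643  0.0856] w=76.0mm F [-0.6427  0.1378 -0.1454]
squeeze t=28.70 tcp [ 0.6421 -0.13    0.0465] w=51.1mm F [-1.0049 -1.3519  7.0529]
grip t=31.84 tcp [ 0.6422 -0.1299  0.0466] w=51.1mm F [-0.5219  1.2001  5.6479]
lifted t=32.85 tcp [ 0.6411 -0.1296  0.2585] w=50.8mm F [ 0.2256 -0.0467 -1.5704]Traceback (most recent call last):
  File "<stdin>", line 7, in <module>
  File "h.py", line 43, in fit
    m=(l==1+np.argmax(st[1:,4])).astype(np.uint8)
            ~~~~~~~~~^^^^^^^^^^
    return _wrapfunc(a, 'argmax', axis=axis, out=out, **kwds)
    return bound(*args, **kwds)
ValueError: attempt to get argmax of an empty sequence
```

Run:
```python
from h import *
t=cv2.imread('pics/top4.png');s=cv2.imread('pics/side4.png')
c=project('side',[[*SC,.06]])[0].astype(int);d=project('top',[[*SC,.06]])[0].astype(int)
q=lambda im,c:cv2.resize(im[c[1]-45:c[1]+45,c[0]-60:c[0]+60],(400,300))
cv2.imwrite('pics/c4.png',np.vstack([np.hstack([q(t,d),q(s,c)]),np.hstack([cv2.resize(t,(400,300)),cv2.resize(s,(400,300))])]))
```

```text
(no output)
```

View pics/c4.png

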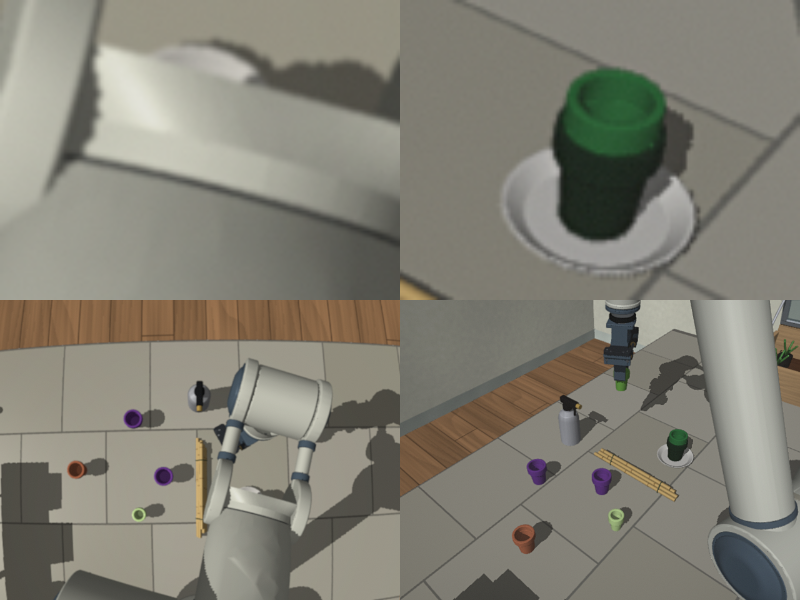

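The large is nested flush and level (side crop (612,115)). The small is in the gripper, so I'll nest it.

Run:
```python
from h import *
c=place('small',.062,-62,.018,push=10)
if c:
    press(13)
    w=ctrl.read_camera('wrist'); cv2.imwrite('pics/w5.png',w)
    release('small',.10)
    pick('smallest',(.4115,.1854),(28,-62),.018)
    t=ctrl.read_camera('top');s=ctrl.read_camera('side')
    cv2.imwrite('pics/top5.png',t);cv2.imwrite('pics/side5.png',s)
    c=project('side',[[*SC,.06]])[0].astype(int);d=project('top',[[*SC,.06]])[0].astype(int)
    q=lambda im,c:cv2.resize(im[c[1]-45:c[1]+45,c[0]-60:c[0]+60],(400,300))
    cv2.imwrite('pics/c5.png',np.vstack([np.hstack([q(t,d),q(s,c)]),np.hstack([cv2.resize(t,(400,300)),cv2.resize(s,(400,300))])]))
```

```text
above t=34.77 tcp [ 0.4313 -0.1642  0.167 ] w=51.0mm F [-0.2707  0.3847 -0.5584]
contact True, z err 0.0mm t=36.16 tcp [ 0.4312 -0.1643  0.108 ] w=51.4mm F [-0.1182 -1.076   5.3348]
press True t=36.38 tcp [ 0.4313 -0.1644  0.108 ] w=51.2mm F [-1.0157  0.0234  9.1056]
held t=36.68 tcp [ 0.4312 -0.1643  0.108 ] w=51.1mm F [-0.6754  0.287   8.5673]
open t=37.20 tcp [ 0.4308 -0.1641  0.1076] w=68.0mm F [-1.2304 -0.0759 -0.3286]
squeeze t=40.94 tcp [0.4118 0.1855 0.0403] w=43.3mm F [-0.5207 -0.4865  6.9506]
grip t=44.08 tcp [0.4119 0.1855 0.0404] w=42.2mm F [-0.8268  0.2006  6.5791]
lifted t=45.11 tcp [0.4108 0.1852 0.259 ] w=42.8mm F [ 0.0563 -0.0538 -1.5266]
```

View pics/c5.png

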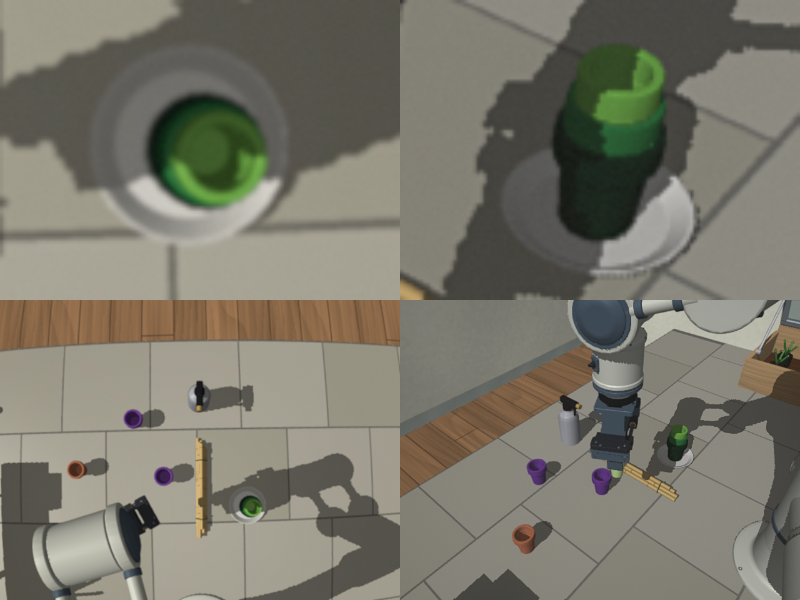

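Three are nested and look level: the small sits in the large at side crop (620,85), and the stack is centred in the saucer. The smallest goes on last.

Run:
```python
from h import *
c=place('smallest',.090,-62,.018,push=10)
if c:
    press(13)
    release('smallest',.10)
    ctrl.goto([.5482,-.40,.3],R(-62)); st('clear')
    t=ctrl.read_camera('top');s=ctrl.read_camera('side')
    cv2.imwrite('pics/top6.png',t);cv2.imwrite('pics/side6.png',s)
    c=project('side',[[*SC,.07]])[0].astype(int);d=project('top',[[*SC,.06]])[0].astype(int)
    q=lambda im,c:cv2.resize(im[c[1]-45:c[1]+45,c[0]-60:c[0]+60],(400,300))
    cv2.imwrite('pics/c6.png',np.vstack([np.hstack([q(t,d),q(s,c)]),np.hstack([cv2.resize(t,(400,300)),cv2.resize(s,(400,300))])]))
```

```text
above t=47.47 tcp [ 0.4312 -0.1641  0.1892] w=42.7mm F [ 0.9016 -0.4827 -0.5026]
contact True, z err -0.1mm t=48.86 tcp [ 0.431  -0.1642  0.1299] w=42.2mm F [-1.7142  1.3559  8.5436]
press True t=49.07 tcp [ 0.431  -0.1641  0.1299] w=42.5mm F [-1.0415  0.8606  9.6358]
held t=49.37 tcp [ 0.431  -0.1641  0.1298] w=42.5mm F [-0.76    1.5273  9.8331]
open t=49.84 tcp [ 0.4307 -0.164   0.1294] w=60.0mm F [ 0.6277  0.0235 -0.3929]
clear t=51.72 tcp [ 0.5479 -0.3989  0.2992] w=60.1mm F [-0.6411 -0.4014 -0.4133]
```

View pics/c6.png

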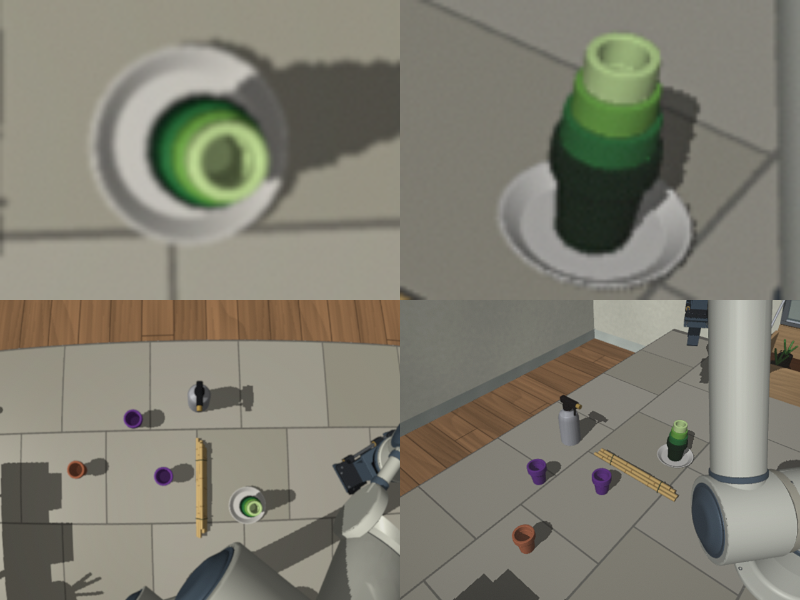

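Run:
```python
from h import *
for n in('top','side'):
    im=cv2.imread(f'pics/{n}6.png')
    for name,col,z0 in (('smallest',(30,50),.09),):
        # visible part is the collar only
        M['smallest']=[[(.022,.058),(.022,.036)]]
        best=None
        for dz in (-.006,-.003,0,.003,.006):
            x,e,a=fit(n,im,name,SC,z0+dz); print(n,dz,x,round(e,3))
    print('unmoved diff', [int(np.abs(im[v-12:v+12,u-12:u+12].astype(int)-cv2.imread(f'pics/{n}0.png')[v-12:v+12,u-12:u+12]).mean()) for u,v in ([(122,271),(318,160),(320,300),(396,353)] if n=='top' else [(199,382),(270,200),(380,280),(440,268)])])
ctrl.sign_off()
```

```text
top -0.006 [ 0.433  -0.1617] 0.16
top -0.003 [ 0.4342 -0.1621] 0.154
top 0 [ 0.4342 -0.162 ] 0.15
top 0.003 [ 0.4341 -0.1611] 0.146
top 0.006 [ 0.4348 -0.16  ] 0.142
unmoved diff [1, 1, 2, 20]
side -0.006 [ 0.4219 -0.1475] 0.31
side -0.003 [ 0.4208 -0.1449] 0.305
side 0 [ 0.4193 -0.141 ] 0.298
side 0.003 [ 0.4173 -0.1377] 0.293
side 0.006 [ 0.4158 -0.134 ] 0.288
unmoved diff [1, 2, 2, 7]
the job is handed in; nothing more can be done
```

I stood the largest planter in the saucer, then nested the large, small and smallest into it in that order. Each nested planter was pressed down and read 8–10 N while held. The stack was released, the arm moved clear, and the job was handed in at about 52 s of the 136 s limit.

**Last checks:**
- **Seating:** each planter came to rest within 0.1 mm of its nominal seated height. The final top and side pictures show the stack upright, evenly stepped and centred in the saucer.
- **Things to leave alone:** the image patches I compared over the terracotta pot, the mister and the stakes show no change. The purple look-alikes look untouched in the final pictures.
- **Saucer:** the patches on the saucer did change. I put that down to the stack and its shadow, and did not re-measure the saucer's position.
- **Position of the smallest:** the top-view fit put the smallest about 4 mm from the position I placed it at, with calibration good to about 2 mm.
- **A check that disagreed:** the side-view fit of the smallest put it 1–3 cm off, with a poor match (about 0.3). The colour mask probably also took in the yellowish-green planter below it. I relied on the pictures and the seating readings instead, and handed in without re-running that fit.

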